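Take the dry panels off the snap rail and set up for varnishing

ROBOT

A 6-joint arm with a two-finger parallel gripper is mounted at the origin on the work surface. World frame = base frame: x ahead of the robot, y to its left, z up, the work surface at z = 0. Lengths are in m, angles in degrees, forces in N, time in s.
With the tool pointing down it reaches from about 0.3 to 0.75 m from the base axis. Payload 8.5 kg.
Tool frame: the origin (TCP) lies midway between the tips of the shut fingers; the grasp point (between the pads) lies 19 mm behind it; z points along the fingers, y is the line along which they close (so a half turn about z gives the same grasp; the last joint's range is limited). The gripper opens to 85 mm and grips with 20 to 120 N. Pads are 22 mm wide; open, the fingers measure 114 mm over their backs; the gripper's body (76 mm by 85 mm) begins 54 mm behind the grasp point. The pads swing forward as they close: fully open they stand 13 mm farther back than shut.
Start: joints at [58.482, 21.807, 74.336, -0, 83.858, -12.336], TCP at [0.181, 0.519, 0.206] pointing down, gripper open.
Joint ranges: [-178.18, 178.18], [-50.72, 133.34], [12.68, 142.11], [-81.47, 261.47], [9.98, 163.14], [-165.26, 165.26]. Speed limits (degrees/s): [136.94, 136.94, 180, 180, 180, 180].

INTERFACE

Orientations are given as a 3x3 rotation matrix whose columns are the frame's x, y, z axes.
In Python, from rig import observe, optics, order, spotter gives the robot as it stands.
- The arm moves only by the tool move_arm, never from a script. Its argument "series" is text: rows parted by semicolons, each of 5 numbers parted by spaces: the shift along the tool's x, y, z in cm, then the turn about the tool's z in degrees, then the opening, from -1 (shut) to 1 (fully open). A call has 1 to 8 rows; each row is the pose to reach, as a shift and turn from the pose commanded when the call began, along the tool's axes at that moment; what a row does not reach only later rows make up. A row lasts 1/8 s, in which the tool goes at most 62.5 mm and 10.7 degrees, less where a joint would pass 70% of its speed; a pose out of reach is approached as far as the arm can. A call with a gripper value outside its range is refused whole. The fingers move at their own pace and stop on an object; "force" is the grip in N (left out, the last holds). Time passes only in rows, so rows that repeat a pose let the fingers close. It gives the time, the measured TCP pose, the force, the opening and the grip force at its end, in the units of the state.
- observe(): the state, without advancing time (a new reading comes with each control period).
- optics.get_image(name): name is "scene" or "side" or "wrist"; returns a dict with "pixels" (400x640x3 uint8, blue, green, red), "camera_matrix" (3x3 intrinsics, pixels), "rvec" (rotation vector, rad) and "tvec" (3), from world to camera coordinates, as OpenCV has them. Camera axes: x right, y down, z forward; pixel columns grow to the right and rows downward; lengths in m; the calibration is good to about 2 mm. A picture is of the moment at which its call begins. There is no depth.
- order.close_job(): hands the job in; it is judged then, once.
Trained networks look in the newest picture that a camera, given by its name, has taken for a name from the list of things; names that differ only in an ending like _2 or _b are one class to them, and where a whole thing is asked for, a point or a joint stands for the part that bears it (a point fixed in the world has none). Each returns a list of dicts, best first, with "score" (0 to 1); they miss things now and then, are a little off and sometimes report something else, mostly with a low value. They report only what shows in the picture. A call takes as long as a camera call. They do not tell look-alikes from the thing itself.
- spotter.find_in(thing, camera): "point" ([x, y, z] in m, in world coordinates, good to about 4 mm: the middle of the surface that is visible of it).
- spotter.cut_out(thing, camera): "pixels" (400x640 bool, what is visible of it).
- spotter.mark_of(thing, camera): "point" ([x, y, z] in m, in world coordinates, good to about 4 mm: a listed point, or the origin of a listed thing).
The state is a dict: "time_s": time; "q": joint angles; "qvel": joint speeds; "joint_efforts": joint torques, N m; "position": TCP position; "tool_rot": TCP orientation; "ft_force": force on the tool from outside, world axes, zero at the start; "wrist_torque": the same for the moment, N m; "grip_width": finger opening in m; "gripper_force": force on a finger pad.
Only numpy, scipy, OpenCV 4.12 (cv2) and the standard library are available. Lean on these libraries where they do the work, as an engineer would, in place of code of your own. Each camera call takes 0.05 s, during which the arm holds its last target. There are 200 camera calls.

TASK

Get the varnishing corner ready: pull every painted panel up off the drying rail, past its sprung catch, and stand it side by side with the others on the leaning ledge, painting outwards, foot in the trough and back resting on the sloped rest. Stand the amber varnish jar upright and wholly on the blue coaster. Do not let a panel fall flat, and leave the other things on the table where they are.

Things in the scene. Friction and masses are not known exactly. Their poses are not given: they have to be found in the camera images.
- rail: drying rail, fixed: upright brown board along its own y, 16 mm thick (x -8 to 8), 370 mm long, top edge 130 mm up, on an 8 mm base plate (x -30 to 45). Origin on the table under the board's middle. +x is its front, where panels hang, facing away from the robot (yaw within 0.12 rad). Nothing stands above it but the panels
- rail_catch (a point): on the back (-x) face of the rail, 112 mm up at its middle: the line of four sprung brass catches, at y = -142.5, -47.5, 47.5 and 142.5 mm in the rail's frame; each is a round nose standing 4 mm out of the back face and yielding forwards into the board
- ledge: leaning ledge, fixed: white picture ledge, 370 mm long along its own y, raised over a base plate (x -38 to 38 mm). Origin on the table under the middle of the crease where its floor meets its back rest. +x is its open front, facing away from the robot (yaw within 0.12 rad). A panel resting well has its origin at about x 7, z 36 mm in this frame
- ledge_crease (a point): middle of the ledge's crease, 35 mm above the ledge's origin. The trough is turned back 0.21 rad (12 deg) about y here: the back rest rises 68 mm along its slope, leaning to -x; the floor, square to it, is 24 mm deep from the rest to a front lip 6 mm thick and 10 mm high
- coaster: round blue coaster, fixed: 94 mm across, 4 mm thick; origin under its centre, on the table
- jar: squat amber varnish jar with a black lid, 64 mm across, 65 mm high, 0.2 to 0.4 kg, stands upright; origin under its centre; can be gripped round its side from above
- panel_red: painted wooden panel, red, with an orange square and a black patch; may be absent. 14 mm thick (x), 72 wide (y), 150 tall (z), 0.11 to 0.22 kg. Origin at the centre of its lower edge, mid thickness; +x is the painted face. At the start it hangs upright on the rail's front, parallel to it, lower edge 25 mm above the table. The top 41 mm is plain on both sides, to grip across the 14 mm
- panel_red_hanger (a point): its aluminium snap hanger, at the middle of the bridge: 20 mm behind mid thickness, 107 mm above the lower edge. Bridge 30 mm wide, z 105 to 109, reaching back to x -33; its leg hangs to z 72, 22 mm behind the panel, hooked over the board with a bump under a catch. Straight up, it frees within about 17 mm and 6 to 12 N besides the weight; lifted 45 mm it is clear of the board
- panel_blue: painted wooden panel, blue, with a white square above and a green band below; may be absent. 14 mm thick (x), 72 wide (y), 150 tall (z), 0.11 to 0.22 kg. Origin at the centre of its lower edge, mid thickness; +x is the painted face. At the start it hangs upright on the rail's front, parallel to it, lower edge 25 mm above the table. The top 41 mm is plain on both sides, to grip across the 14 mm
- panel_blue_hanger (a point): its aluminium snap hanger, at the middle of the bridge: 20 mm behind mid thickness, 107 mm above the lower edge. Bridge 30 mm wide, z 105 to 109, reaching back to x -33; its leg hangs to z 72, 22 mm behind the panel, hooked over the board with a bump under a catch. Straight up, it frees within about 17 mm and 6 to 12 N besides the weight; lifted 45 mm it is clear of the board
- panel_yellow: painted wooden panel, yellow, with a terracotta upright patch; may be absent. 14 mm thick (x), 72 wide (y), 150 tall (z), 0.11 to 0.22 kg. Origin at the centre of its lower edge, mid thickness; +x is the painted face. At the start it hangs upright on the rail's front, parallel to it, lower edge 25 mm above the table. The top 41 mm is plain on both sides, to grip across the 14 mm
- panel_yellow_hanger (a point): its aluminium snap hanger, at the middle of the bridge: 20 mm behind mid thickness, 107 mm above the lower edge. Bridge 30 mm wide, z 105 to 109, reaching back to x -33; its leg hangs to z 72, 22 mm behind the panel, hooked over the board with a bump under a catch. Straight up, it frees within about 17 mm and 6 to 12 N besides the weight; lifted 45 mm it is clear of the board
- panel_green: painted wooden panel, green, with a brown trunk and a yellow crown; may be absent. 14 mm thick (x), 72 wide (y), 150 tall (z), 0.11 to 0.22 kg. Origin at the centre of its lower edge, mid thickness; +x is the painted face. At the start it hangs upright on the rail's front, parallel to it, lower edge 25 mm above the table. The top 41 mm is plain on both sides, to grip across the 14 mm
- panel_green_hanger (a point): its aluminium snap hanger, at the middle of the bridge: 20 mm behind mid thickness, 107 mm above the lower edge. Bridge 30 mm wide, z 105 to 109, reaching back to x -33; its leg hangs to z 72, 22 mm behind the panel, hooked over the board with a bump under a catch. Straight up, it frees within about 17 mm and 6 to 12 N besides the weight; lifted 45 mm it is clear of the board
- brush_pot: bystander, leave alone: blue pot of brushes, 72 mm wide, 85 mm high (brushes to 160 mm), origin under its centre
- water_bottle: bystander, leave alone: clear water bottle, 64 mm wide, 190 mm high, origin under its centre
- paint_tub: bystander, leave alone: small white tub, 56 mm wide, 50 mm high, origin under its centre
- gesso_tub: bystander, leave alone: small white tub with a red lid, 60 mm wide, 55 mm high, origin under its centre
- flat_brush: bystander, leave alone: flat brush 180 mm long lying on the table
- saucer: bystander, leave alone: white saucer, 90 mm wide, 18 mm high
- ink_box: bystander, leave alone: orange box 60 x 90 x 30 mm
Things that resemble listed ones, but are neither listed nor needed, are in the scene too. There is more than one size of the jar; the one meant has the size given above.

How it is judged (in metres and radians):
At the end, for the whole second after the job is handed in: Each panel present is at rest on the ledge: origin x -4 to 22, |y| < 170, z 28 to 46 mm in the ledge frame, leaning 0.12 to 0.42 rad, parallel within 0.12 rad, hanger behind; the jar is at rest on the coaster, within 15 mm of its centre, upright within 0.1 rad (x of panel_red in the frame of ledge between -0.004 and 0.022 m and y of panel_red in the frame of ledge between -0.17 and 0.17 m and z of panel_red in the frame of ledge between 0.028 and 0.046 m and angle between panel_red's own z axis and vertical between 0.12 and 0.42 rad and angle between the y axis of each of panel_red, panel_blue, panel_yellow, panel_green and the y axis of ledge, either way round below 0.12 rad and x of each of panel_red_hanger, panel_blue_hanger, panel_yellow_hanger, panel_green_hanger in the frame of ledge below -0.015 m and linear speed of each of panel_red, panel_blue, panel_yellow, panel_green, jar below 0.02 m/s and x of panel_blue in the frame of ledge between -0.004 and 0.022 m and y of panel_blue in the frame of ledge between -0.17 and 0.17 m and z of panel_blue in the frame of ledge between 0.028 and 0.046 m and angle between panel_blue's own z axis and vertical between 0.12 and 0.42 rad and x of panel_yellow in the frame of ledge between -0.004 and 0.022 m and y of panel_yellow in the frame of ledge between -0.17 and 0.17 m and z of panel_yellow in the frame of ledge between 0.028 and 0.046 m and angle between panel_yellow's own z axis and vertical between 0.12 and 0.42 rad and x of panel_green in the frame of ledge between -0.004 and 0.022 m and y of panel_green in the frame of ledge between -0.17 and 0.17 m and z of panel_green in the frame of ledge between 0.028 and 0.046 m and angle between panel_green's own z axis and vertical between 0.12 and 0.42 rad and horizontal distance between jar and coaster below 0.015 m and z of jar in the frame of coaster between 0 and 0.008 m and angle between jar's own z axis and vertical below 0.1 rad); the robot touches nothing.
It fails at once if a panel falls over (tilts more than 60 deg) (angle between any of panel_red, panel_blue, panel_yellow, panel_green's own z axis and vertical above 1.05 rad).
It fails at once if a bystander is pushed more than 40 mm (distance of any of brush_pot, water_bottle, paint_tub, gesso_tub, flat_brush, saucer, ink_box from where it was at the start of the episode above 0.04 m).
Of panel_red, panel_blue, panel_yellow, panel_green only 3 to 4 are there at a start; the rules pass over those that are not, and their reading is None.
At some moment in a run one of jar may be knocked a few centimetres aside while the robot is not near it.
It also fails if it takes over 210 s, if anything falls off the work surface, if the arm or the gripper's body presses on something with over 40 N, if the wrist force passes 120 N, or if a joint passes its speed limit or range.

## Working session

There is one attempt and no reset: what is moved stays moved. The work goes in short steps, Python scripts to look and compute and a tool call to move; the robot and the scene stay as the last step left them, time stands still between calls to the robot, and variables do not carry over. Pictures are saved under pics/ and viewed, at most 17 in all, crops included, and the job is handed in when it is done.

Besides the shell and the picture viewer there is one more tool, called after ">>>" as name(argument=value, ...) on one line, values as JSON. move_arm: Moves the arm, as the interface text tells. Its arguments: {"type":"object","properties":{"series":{"type":"string"},"force":{"type":"number"}},"required":["series"]}

```bash
ls; mkdir -p pics
cat > h.py <<'E'
import numpy as np, cv2
from rig import observe, optics, order, spotter
def cam(n):
    d=optics.get_image(n); d['R']=cv2.Rodrigues(np.array(d['rvec'],float))[0]; d['t']=np.array(d['tvec'],float).ravel(); d['K']=np.array(d['camera_matrix'],float); return d
def proj(d,p): 
    return cv2.projectPoints(np.array(p,float).reshape(-1,3),d['R'],d['t'],d['K'],None)[0].reshape(-1,2)
def ray(d,uv):
    v=d['R'].T@np.linalg.inv(d['K'])@np.array([uv[0],uv[1],1.]); return -d['R'].T@d['t'], v/np.linalg.norm(v)
def atz(d,uv,z):
    c,v=ray(d,uv); return c+v*(z-c[2])/v[2]
def tri(a,ua,b,ub):
    P=[x['K']@np.c_[x['R'],x['t']] for x in(a,b)]
    X=cv2.triangulatePoints(P[0],P[1],np.array(ua,float).reshape(2,1),np.array(ub,float).reshape(2,1)).ravel(); return X[:3]/X[3]
E
python3 - <<'E'
from h import *
np.set_printoptions(precision=4,suppress=True)
for n in('scene','side'):
    d=cam(n); cv2.imwrite(f'pics/{n}0.png',d['pixels']); print(n,-d['R'].T@d['t'])
    for t in ['rail','rail_catch','ledge','ledge_crease','coaster','jar','panel_red','panel_blue','panel_yellow','panel_green','panel_red_hanger','panel_blue_hanger','panel_yellow_hanger','panel_green_hanger','brush_pot','water_bottle']:
        r=spotter.mark_of(t,n)
        print(t,[(np.array(x['point']),round(x['score'],2)) for x in r[:3]])
s=observe();print(s['time_s'],s['tool_rot'],s['position'],s['ft_force'])
E
```

```text
pics
scene [1.4034 0.5008 1.507 ]
rail [(array([ 0.5989, -0.2013, -0.0021]), 0.91)]
rail_catch [(array([ 0.5916, -0.1982,  0.1141]), 0.94)]
ledge [(array([ 0.5901,  0.1989, -0.0055]), 0.57)]
ledge_crease [(array([0.5884, 0.2013, 0.0334]), 0.73), (array([ 0.6006, -0.0557,  0.0287]), 0.58), (array([ 0.579 , -0.0549,  0.1317]), 0.56)]
coaster [(array([0.4403, 0.2165, 0.0036]), 0.65), (array([ 0.6002, -0.1978, -0.0006]), 0.52)]
jar [(array([ 0.4401, -0.1676, -0.0006]), 0.7), (array([ 0.4405, -0.2664, -0.0033]), 0.59)]
panel_red [(array([ 0.6157, -0.2428,  0.0235]), 0.61)]
panel_blue [(array([ 0.5989, -0.2002,  0.0014]), 0.5)]
panel_yellow [(array([ 0.598 , -0.0577,  0.028 ]), 0.55), (array([ 0.5948, -0.1973,  0.116 ]), 0.33)]
panel_green [(array([ 0.6276, -0.3412,  0.0247]), 0.76), (array([ 0.5786, -0.0561,  0.1313]), 0.75)]
panel_red_hanger [(array([ 0.6033, -0.2437,  0.1341]), 0.8)]
panel_blue_hanger [(array([ 0.6291, -0.3384,  0.0247]), 0.24)]
panel_yellow_hanger [(array([ 0.5766, -0.0557,  0.1328]), 0.63)]
panel_green_hanger [(array([ 0.6082, -0.343 ,  0.1325]), 0.94)]
brush_pot [(ar
[... 733 characters left out ...]
_yellow [(array([ 0.6279, -0.3365,  0.0232]), 0.74)]
panel_green [(array([ 0.6271, -0.3356,  0.0233]), 0.79)]
panel_red_hanger [(array([ 0.6049, -0.2467,  0.1331]), 0.85), (array([ 0.7285, -0.2209, -0.0012]), 0.27)]
panel_blue_hanger [(array([ 0.7543, -0.0581,  0.0038]), 0.59), (array([ 0.6001, -0.2458,  0.1341]), 0.49)]
panel_yellow_hanger [(array([ 0.5758, -0.0568,  0.1312]), 0.7)]
panel_green_hanger [(array([ 0.6121, -0.3408,  0.1335]), 0.65)]
brush_pot [(array([ 0.5069,  0.5149, -0.0008]), 0.86), (array([ 0.7535, -0.0598,  0.0026]), 0.59)]
water_bottle []
1.7 [[-0.9445  0.3286  0.    ]
 [ 0.3286  0.9445  0.    ]
 [ 0.      0.     -1.    ]] [0.1807 0.5194 0.2061] [-0.6156  0.1563  0.8955]
```

View pics/scene0.png

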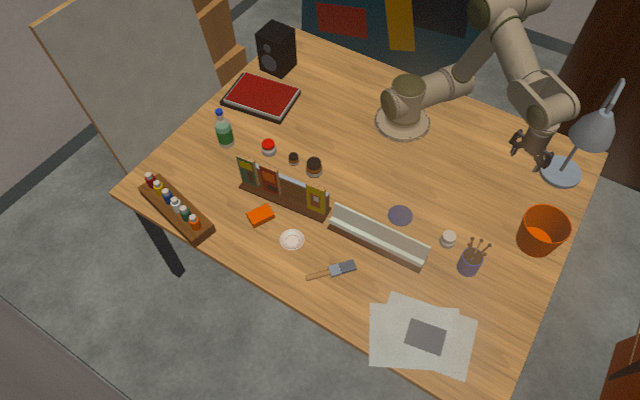

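View pics/side0.png

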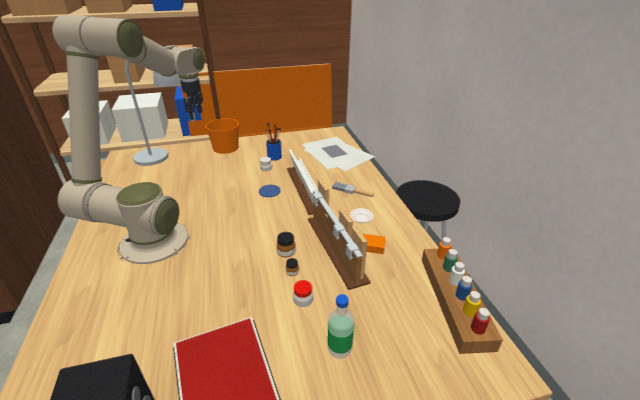

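The scene shows three panels: green (247,170), red (269,178) and yellow (317,198). Blue is absent. The ledge is at (378,236) and the coaster at (400,215). There are two jar candidates: A at scene (314,167)/side (286,244), which is larger, and B at scene (293,158)/side (292,267), which is smaller. A probably fits the 64 mm size, and an enlarged crop with a measurement will check it.

Run:
```python
from h import *
np.set_printoptions(precision=4,suppress=True)
d=cam('scene'); s=cam('side')
a=cv2.resize(d['pixels'][140:280,230:440],None,fx=3.8,fy=3.8,interpolation=cv2.INTER_CUBIC); cv2.imwrite('pics/c1.png',a)
b=cv2.resize(s['pixels'][145:295,250:390],None,fx=4,fy=4,interpolation=cv2.INTER_CUBIC); cv2.imwrite('pics/c2.png',b)
for n,D in(('scene',d),('side',s)):
  for t in('jar','ledge','coaster'):
    for r in spotter.cut_out(t,n):
        m=r['pixels']; ys,xs=np.nonzero(m)
        if len(xs): print(n,t,round(r['score'],2),len(xs),xs.min(),xs.max(),ys.min(),ys.max(),xs.mean(),ys.mean(), cv2.minAreaRect(np.c_[xs,ys].astype(np.float32)))
  for r,h in((.032,.065),(.025,.05)):
   for c in((.44,-.167),(.4395,-.265)):
    q=[[c[0]+r*np.cos(k),c[1]+r*np.sin(k),z] for k in np.linspace(0,6.28,40) for z in(0,h)]
    p=proj(D,q); print(n,r,c,p.min(0),p.max(0))
```

```text
scene jar 0.87 276 307 322 157 177 314.1666666666667 167.06884057971016 ((314.5, 167.0), (20.0, 15.0), 90.0)
scene ledge 0.87 3048 329 429 202 271 378.88746719160105 237.3041338582677 ((377.8000183105469, 236.4000244140625), (106.43682098388672, 30.4105224609375), 26.56505012512207)
scene ledge 0.22 425 247 274 204 227 260.52235294117645 215.18823529411765 ((260.5000305175781, 215.00003051757812), (17.441329956054688, 25.043960571289062), 63.43495178222656)
scene coaster 0.6 424 388 412 205 225 400.29245283018867 214.98584905660377 ((400.0, 215.0), (20.0, 24.0), 90.0)
scene coaster 0.5 3053 329 430 203 272 379.37962659679005 237.8463806092368 ((377.98944091796875, 237.18846130371094), (107.23509216308594, 30.663488388061523), 25.820993423461914)
scene coaster 0.34 501 259 281 163 194 270.34730538922156 178.5189620758483 ((270.4807434082031, 178.40383911132812), (34.32032012939453, 18.042680740356445), 78.69007110595703)
scene coaster 0.18 266 307 322 157 177 314.6616541353383 166.62781954887217 ((314.5, 167.0), (20.0, 15.0), 90.0)
scene 0.032 (0.44, -0.167) [305.6946 156.3483] [322.1
[... 509 characters left out ...]
303.300048828125, 181.60003662109375), (63.95154571533203, 20.57182502746582), 63.43495178222656)
side ledge 0.58 1343 328 355 295 358 340.88384214445273 329.3886820551005 ((341.5, 326.5), (63.0, 27.0), 90.0)
side coaster 0.68 194 260 280 185 195 270.1443298969072 190.21134020618555 ((270.0, 190.0), (10.0, 20.0), 90.0)
side coaster 0.47 423 277 295 232 257 285.7565011820331 244.25768321513002 ((286.0, 244.5), (25.0, 18.0), 90.0)
side 0.032 (0.44, -0.167) [274.9191 230.1331] [294.9223 257.4063]
side 0.032 (0.4395, -0.265) [279.7843 249.1688] [300.9507 278.5747]
side 0.025 (0.44, -0.167) [277.3174 234.8764] [292.8744 255.9543]
side 0.025 (0.4395, -0.265) [282.304  254.1878] [298.7692 276.9183]
```

View pics/c1.png

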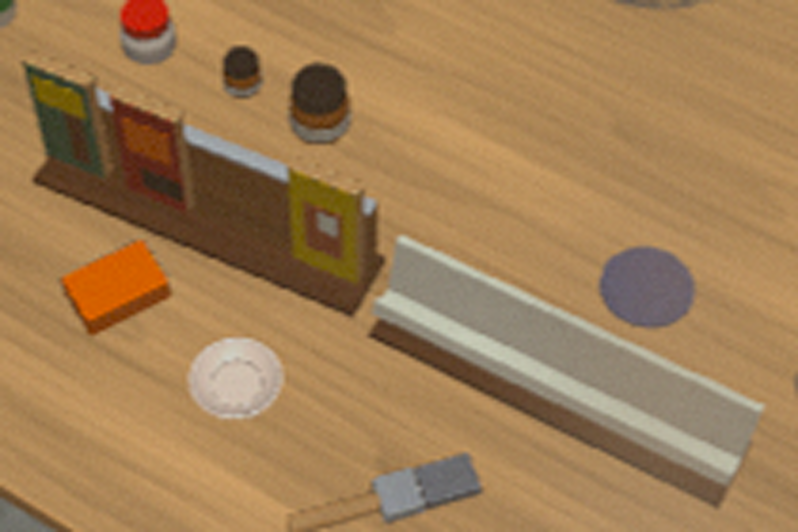

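View pics/c2.png

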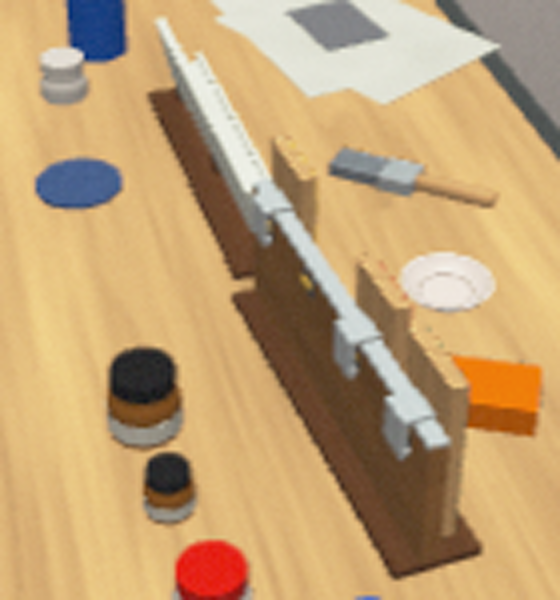

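Crop c1/c2: jar A (crop c1 (320,100), image (314,167)) measures about 15×20 px in scene and 18×24 px in side. A 64×65 mm jar predicts roughly 16×23 and 20×27. Jar B (crop c1 (241,70)) is only about 12×17 px in side against a predicted 21×29, so it is too small. **A is the jar.** Next I fit the ledge and rail poses.

```bash
cat >> h.py <<'E'
def to(p,ang,s=None):
    """tool shift (cm) & turn for TCP target p and tool-y world angle ang (deg, mod 180)"""
    s=s or observe(); R=np.array(s['tool_rot']); d=R.T@(np.array(p)-s['position'])*100
    a=np.degrees(np.arctan2(R[1,1],R[0,1])); w=(ang-a+90)%180-90
    print('shift',np.round(d,2),'turn',round(-w,1)); return d,-w
E
python3 - <<'E'
from h import *
from scipy.optimize import least_squares
np.set_printoptions(precision=4,suppress=True)
d=cam('scene'); s=cam('side')
def P(f,pts):
    x,y,yaw=f;c,sn=np.cos(yaw),np.sin(yaw);pts=np.array(pts)
    return np.c_[x+c*pts[:,0]-sn*pts[:,1],y+sn*pts[:,0]+c*pts[:,1],pts[:,2]]
def c1(u,v):return (230+u/3.8,140+v/3.8)
def c2(u,v):return (250+u/4,145+v/4)
# ledge: base plate front bottom corners x38, rest top, lip top-front
Lp=[(-.016,-.185,.102),(-.016,.185,.102),(.0273,-.185,.051),(.0273,.185,.051),(.038,-.185,.004),(.038,.185,.004)]
Lu=[c1(402,238),c1(762,407),c1(378,306),c1(733,478),c1(371,333),c1(722,503)]
Ls=[(-.038,-.185,.004),(-.038,.185,.004)]; Lsu=[c2(238,278),c2(150,97)]
f=least_squares(lambda q:np.r_[(proj(d,P(q,Lp))-Lu).ravel(),(proj(s,P(q,Ls))-Lsu).ravel()],[.59,.2,.05],loss='soft_l1')
print('ledge',f.x,f.fun.reshape(-1,2).round(1).tolist())
Rp=[(.045,-.185,.004),(.045,.185,.004)];Ru=[c1(34,182),c1(353,315)]
Rs=[(-.03,-.185,.008),(-.03,.185,.008),(.045,-.185,.004)];Rsu=[c2(395,578),c2(234,297),c2(480,550)]
f=least_squares(lambda q:np.r_[(proj(d,P(q,Rp))-Ru).ravel(),(proj(s,P(q,Rs))-Rsu).ravel()],[.6,-.2,.1],loss='soft_l1')
print('rail',f.x,f.fun.reshape(-1,2).round(1).tolist())
# panels' top centre: triangulate front-top corners
for n,(l,r) in dict(yellow=((290,170),(362,188)),red=((112,97),(184,120)),green=((26,63),(97,82))).items():
    q=[atz(d,c1(*u),.175) for u in(l,r)]; print(n,q,np.linalg.norm(q[0]-q[1]))
# two views of yellow hanger, jar, coaster
for n,(a,b) in dict(jarlid=((320,76),(142,362)),coaster=((647,286),(79,183)),yh_leg_top=((369,203),(262,188))).items():
    print(n,tri(d,c1(*a),s,c2(*b)))
E
```

```text
ledge [0.5865 0.2005 0.049 ] [[-1.1, 0.3], [0.3, 0.9], [-0.8, -1.1], [0.3, -0.9], [-0.4, 0.7], [-0.4, 1.0], [-2.5, -0.5], [-2.4, -0.7]]
rail [ 0.6003 -0.1997  0.1123] [[-1.2, -0.1], [-0.8, 0.1], [-0.5, -1.0], [-1.6, -0.7], [0.3, 0.2]]
yellow [array([ 0.6103, -0.0841,  0.175 ]), array([ 0.592 , -0.0173,  0.175 ])] 0.06926014040509763
red [array([ 0.6294, -0.2741,  0.175 ]), array([ 0.6153, -0.2004,  0.175 ])] 0.0750140928232113
green [array([ 0.6403, -0.369 ,  0.175 ]), array([ 0.6225, -0.2971,  0.175 ])] 0.07401998698854052
jarlid [ 0.4379 -0.1699  0.0742]
coaster [0.4397 0.2181 0.0037]
yh_leg_top [ 0.5779 -0.0218  0.1279]
```

```bash
python3 -c "
from h import *
to([.598,-.056,.29],6.4)"
```

```text
shift [-58.32 -40.64  -8.39] turn 64.4
```

>>> move_arm(series="0 0 -8.4 0 1;0 0 -8.4 0 1;-58.3 -40.6 -8.4 64.4 1;-58.3 -40.6 -8.4 64.4 1;-58.3 -40.6 -8.4 64.4 1;-58.3 -40.6 -8.4 64.4 1;-58.3 -40.6 -8.4 64.4 1;-58.3 -40.6 -8.4 64.4 1", force=60)

```text
time_s: 3.2
position: [0.4018, 0.2141, 0.2904]
tool_rot: [[-0.106, 0.994, 0.001], [0.994, 0.106, 0.0], [0.0, 0.001, -1.0]]
ft_force: [0.7, 1.3, -0.8]
grip_width: 0.0852
gripper_force: 0.0
```

```bash
python3 -c "
from h import *
to([.598,-.056,.29],6.4)"
```

```text
shift [-28.93  16.65   0.04] turn -0.3
```

>>> move_arm(series="-28.9 16.7 0 -0.3 1;-28.9 16.7 0 -0.3 1;-28.9 16.7 0 -0.3 1;-28.9 16.7 0 -0.3 1;-28.9 16.7 0 -0.3 1;-28.9 16.7 0 -0.3 1;-28.9 16.7 0 -0.3 1;-28.9 16.7 0 -0.3 1")

```text
time_s: 4.2
position: [0.5987, -0.0517, 0.2904]
tool_rot: [[-0.118, 0.993, 0.0], [0.993, 0.118, 0.0], [0.0, 0.0, -1.0]]
ft_force: [0.1, -0.0, 0.7]
grip_width: 0.085
gripper_force: 0.0
```

Run:
```python
from h import *
np.set_printoptions(precision=4,suppress=True)
to([.598,-.056,.29],6.4)
d=cam('wrist'); cv2.imwrite('pics/w1.png',d['pixels']); print(-d['R'].T@d['t'],d['R'])
for t in('panel_yellow','panel_yellow_hanger','rail_catch','rail'): print(t,[(np.array(r['point']),r['score']) for r in spotter.mark_of(t,'wrist')[:2]])
```

```text
shift [-0.42 -0.12  0.04] turn 0.4
[0.5902 0.0294 0.457 ] [[ 0.993   0.1184  0.0001]
 [ 0.1122 -0.9414  0.3181]
 [ 0.0378 -0.3158 -0.9481]]
panel_yellow [(array([ 0.5966, -0.0539,  0.0212]), 0.87), (array([ 0.5781, -0.058 ,  0.1338]), 0.33)]
panel_yellow_hanger [(array([ 0.5761, -0.0573,  0.135 ]), 0.61), (array([ 0.5963, -0.1939,  0.0039]), 0.54)]
rail_catch [(array([ 0.5962, -0.199 ,  0.1149]), 0.57)]
rail [(array([ 0.5991, -0.1981, -0.0014]), 0.91)]
```

View pics/w1.png

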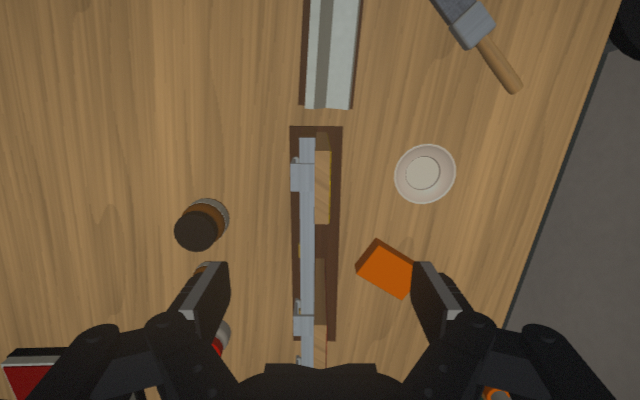

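The wrist view shows the yellow panel's top at x 315–330, rows 151–223. The board top lies at x 300–315, and the ledge's near end is at (330,108).

Run:
```python
from h import *
np.set_printoptions(precision=4,suppress=True)
d=cam('wrist')
for u in((315,151),(330,151),(315,223),(330,223)): print(atz(d,u,.175))
print('board',atz(d,(300,140),.13),atz(d,(315,140),.13),atz(d,(301,340),.13))
for z,u in((.102,(305,108)),(.102,(310,20)),(.05,(352,108)),(.05,(362,10))): print('ledge',atz(d,u,z))
to([.598,-.056,.14],6.4)
```

```text
[ 0.5917 -0.0191  0.175 ]
[ 0.605  -0.0175  0.175 ]
[ 0.5996 -0.0883  0.175 ]
[ 0.6139 -0.0866  0.175 ]
board [ 0.5753 -0.0174  0.13  ] [ 0.5906 -0.0156  0.13  ] [ 0.6017 -0.2702  0.13  ]
ledge [0.576  0.0133 0.102 ]
ledge [0.5723 0.0975 0.102 ]
ledge [0.6317 0.0179 0.05  ]
ledge [0.6269 0.1244 0.05  ]
shift [-0.39 -0.15 15.05] turn 0.4
```

>>> move_arm(series="-0.4 0.35 5 0.2 0.2;-0.4 0.35 9 0.2 0;-0.4 0.35 12 0.2 0;-0.4 0.35 14 0.2 0;-0.4 0.35 14.8 0.2 0;-0.4 0.35 14.8 0.2 0;-0.4 0.35 14.8 0.2 -0.3;-0.4 0.35 14.8 0.2 -0.4")

```text
time_s: 5.5
position: [0.6034, -0.0562, 0.1429]
tool_rot: [[-0.114, 0.994, 0.001], [0.994, 0.114, -0.0], [-0.001, 0.001, -1.0]]
ft_force: [0.7, 0.8, -0.2]
grip_width: 0.0261
gripper_force: 0.0
```

>>> move_arm(series="0 0 0 0 -0.5;0 0 0 0 -0.7;0 0 0 0 -1;0 0 0 0 -1;0 0 0 0 -1;0 0 0 0 -1", force=60)

```text
time_s: 6.25
position: [0.6033, -0.0562, 0.1426]
tool_rot: [[-0.113, 0.994, 0.001], [0.994, 0.113, -0.0], [-0.0, 0.001, -1.0]]
ft_force: [-1.6, -0.2, 5.2]
grip_width: 0.0119
gripper_force: 60.5
```

>>> move_arm(series="0 0 -0.8 0 -1;0 0 -1.6 0 -1;0 0 -2.4 0 -1;0 0 -4 0 -1;0 0 -6 0 -1;0 0 -9 0 -1;0 0 -12 0 -1;0 0 -12 0 -1", force=60)

```text
time_s: 7.25
position: [0.6043, -0.0563, 0.265]
tool_rot: [[-0.114, 0.993, 0.007], [0.994, 0.114, -0.002], [-0.002, 0.006, -1.0]]
ft_force: [1.1, 0.1, -3.1]
grip_width: 0.0114
gripper_force: 60.1
```

Run:
```python
from h import *
d=cam('side'); cv2.imwrite('pics/s1.png',d['pixels'][60:360,200:500].repeat(2,0).repeat(2,1))
s=observe();print(s['grip_width'],s['ft_force'],s['position'])
# ledge slot yellow: ledge frame (x0,y)
def L(x,y,f=(.5875,.2,.047)):
    c,n=np.cos(f[2]),np.sin(f[2]); return [f[0]+c*x-n*y,f[1]+n*x+c*y]
for y in(-.11,0,.11): print(y,L(.009,y))
to(L(.009,-.11)+[.262],2.7)
```

```text
0.011541429404585253 [-0.74005762  0.17544749 -3.18376224] [ 0.60356713 -0.05617807  0.26274729]
-0.11 [np.float64(0.6016581581183009), np.float64(0.09054431691914216)]
0 [np.float64(0.5964900613297457), np.float64(0.2004228442827)]
0.11 [np.float64(0.5913219645411905), np.float64(0.3103013716462578)]
shift [14.6   1.48  0.07] turn 3.8
```

View pics/s1.png

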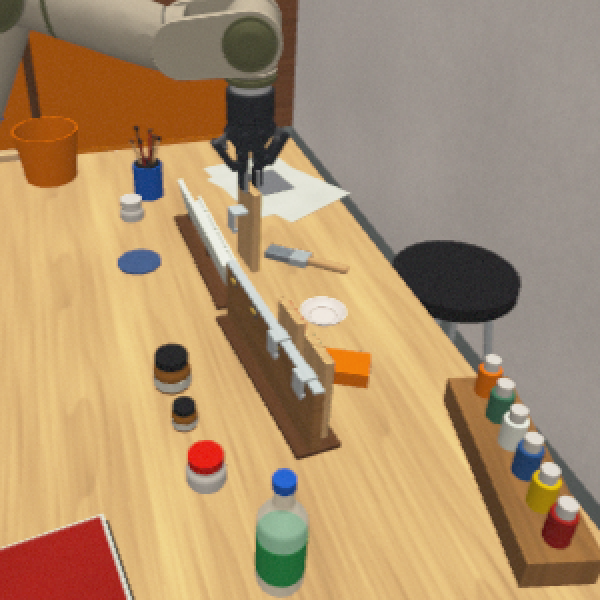

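>>> move_arm(series="5 0.4 0 1 -1;10 0.8 0 2 -1;15 1.2 0 3 -1;20 1.6 0 3.8 -1;25 2 0 3.8 -1;30 2.5 0 3.8 -1;34 2.8 0 3.8 -1;36.6 3 0 3.8 -1")

```text
time_s: 8.3
position: [0.5907, 0.3129, 0.26]
tool_rot: [[-0.049, 0.999, -0.003], [0.999, 0.049, -0.001], [-0.0, -0.003, -1.0]]
ft_force: [-0.2, -0.4, -2.1]
grip_width: 0.0115
gripper_force: 60.1
```

Run:
```python
from h import *
np.set_printoptions(precision=4,suppress=True)
to([.5913,.3103,.17],2.7)
d=cam('scene');w=cam('wrist'); 
cv2.imwrite('pics/w2.png',w['pixels'])
for n in('scene','side','wrist'):
  for t in('ledge','ledge_crease','panel_yellow'):
    print(n,t,[(np.array(r['point']),round(r['score'],2)) for r in spotter.mark_of(t,n)[:1]])
```

```text
shift [-0.26  0.07  9.  ] turn 0.1
scene ledge [(array([ 0.5901,  0.2006, -0.002 ]), 0.67)]
scene ledge_crease [(array([0.5862, 0.198 , 0.033 ]), 0.6)]
scene panel_yellow [(array([0.588 , 0.3133, 0.1468]), 0.82)]
side ledge [(array([ 0.5887,  0.1989, -0.0007]), 0.81)]
side ledge_crease [(array([0.5922, 0.1963, 0.0344]), 0.7)]
side panel_yellow [(array([ 0.6007, -0.0532,  0.1484]), 0.72)]
wrist ledge []
wrist ledge_crease []
wrist panel_yellow [(array([0.5892, 0.3208, 0.1399]), 0.69)]
```

View pics/w2.png

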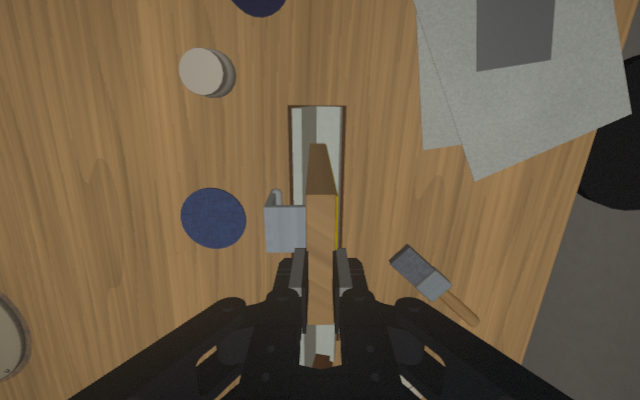

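The panel hangs over the ledge. At the ledge's far end (row 108) the crease shows at about x 316, the lip's front at 341 and the rest's back edge at 292.

Run:
```python
from h import *
np.set_printoptions(precision=4,suppress=True)
w=cam('wrist'); print(w['pixels'][118,284:350].astype(int).sum(1)//3)
for r in(118,140):
  for u,z in((292,.1),(303,.102),(316,.035),(341,.051)):
    p=atz(w,(u,r),z); dx,dy=p[0]-.5888,p[1]-.2; print(r,u,p,'ledge x',dx*np.cos(.047)+dy*np.sin(.047), 'y',dy)
```

```text
[100  96  74  55  53  66 121 152 150 151 150 150 151 150 151 132 102  96
  95  95  95  95  96  96  96  96  96  95  96  97 110 139 152 152 153 152
 152 152 154 155 154 154 154 152 153 153 152 153 153 153 152 151 152 146
 120  95  82  55  56  61  90 108 108 108 110 108]
118 292 [0.5617 0.3678 0.1   ] ledge x -0.01916537311086216 y 0.16777527868207187
118 303 [0.5729 0.3684 0.102 ] ledge x -0.007964629573083668 y 0.1684430224244271
118 316 [0.5853 0.3644 0.035 ] ledge x 0.004256037167067649 y 0.16438533274114236
118 341 [0.6144 0.3669 0.051 ] ledge x 0.03342880614196541 y 0.1668710471908545
140 292 [0.5621 0.3458 0.1   ] ledge x -0.019779301073375388 y 0.14576909980229963
140 303 [0.5736 0.3466 0.102 ] ledge x -0.008332757865877827 y 0.14658200322156956
140 316 [0.5865 0.3381 0.035 ] ledge x 0.004157175712188127 y 0.13805928350697877
140 341 [0.6161 0.3416 0.051 ] ledge x 0.03396998970928156 y 0.14164422506169277
```

>>> move_arm(series="-0.25 0.7 2 0 -1;-0.25 0.7 4 0 -1;-0.25 0.7 6 0 -1;-0.25 0.7 8 0 -1;-0.25 0.7 9 0 -1;-0.25 0.7 9.4 0 -1;-0.25 0.7 9.7 0 -1;-0.25 0.7 9.7 0 -1")

```text
time_s: 9.9
position: [0.5987, 0.3087, 0.1655]
tool_rot: [[-0.047, 0.999, 0.001], [0.999, 0.047, 0.0], [0.0, 0.001, -1.0]]
ft_force: [-0.1, -0.3, -2.1]
grip_width: 0.0113
gripper_force: 60.1
```

Run:
```python
from h import *
s=observe();print(s['position'],s['ft_force'])
d=cam('side');a=d['pixels'][100:220,250:350];e=cam('scene')['pixels'][160:280,360:460]
cv2.imwrite('pics/p1.png',cv2.resize(np.hstack([a,e]),None,fx=4,fy=4,interpolation=cv2.INTER_CUBIC))
```

```text
[0.59865246 0.30870658 0.16549397] [-0.10862538 -0.33731172 -2.05004936]
```

View pics/p1.png

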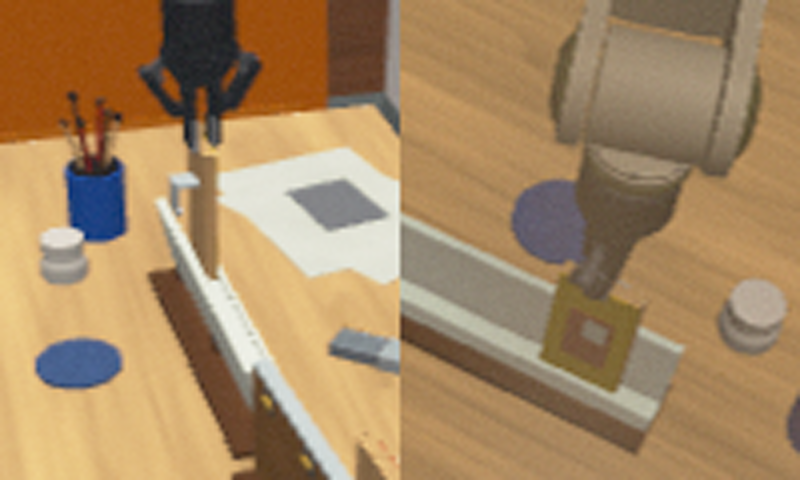

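The panel is just above the trough, inside the lip, with its hanger behind the rest (p1: left (205,270), right (585,390)).

>>> move_arm(series="0 0 0.2 0 -1;0 0 0.4 0 -1;0 0 0.6 0 -1;0 0 0.7 0 -1;0 0 0.7 0 -1")

```text
time_s: 10.62
position: [0.5985, 0.3087, 0.158]
tool_rot: [[-0.047, 0.999, -0.0], [0.999, 0.047, -0.0], [-0.0, -0.0, -1.0]]
ft_force: [0.3, 0.6, -2.5]
grip_width: 0.0115
gripper_force: 60.1
```

>>> move_arm(series="0 0 0.1 0 -1;0 0 0.2 0 -1;0 0 0.3 0 -1;0 0 0.3 0 -1")

```text
time_s: 11.12
position: [0.5991, 0.3088, 0.1567]
tool_rot: [[-0.047, 0.999, 0.003], [0.999, 0.047, 0.001], [0.001, 0.003, -1.0]]
ft_force: [-0.1, -0.0, 5.8]
grip_width: 0.0114
gripper_force: 61.1
```

>>> move_arm(series="0 0 0 0 -0.6;0 0 0 0 -0.4;0 0 0 0 -0.3;0 -0.5 0 0 -0.3;0 -1 0 0 -0.3;0 -1.5 0 0 -0.3;0 -2 0 0 -0.2;0 -2.4 0 0 -0.1")

```text
time_s: 12.12
position: [0.5742, 0.3076, 0.1552]
tool_rot: [[-0.047, 0.999, 0.0], [0.999, 0.047, 0.0], [0.0, 0.0, -1.0]]
ft_force: [-0.3, -0.1, 0.9]
grip_width: 0.0383
gripper_force: 0.1
```

Run:
```python
from h import *
s=observe();print(s['position'],s['ft_force'],s['grip_width'])
d=cam('side');a=d['pixels'][100:220,250:350];e=cam('scene')['pixels'][160:280,360:460]
cv2.imwrite('pics/p2.png',cv2.resize(np.hstack([a,e]),None,fx=4,fy=4,interpolation=cv2.INTER_CUBIC))
```

```text
[0.57416585 0.30759633 0.15520096] [-0.29529934 -0.14137705  0.90390153] 0.03826601990355392
```

View pics/p2.png

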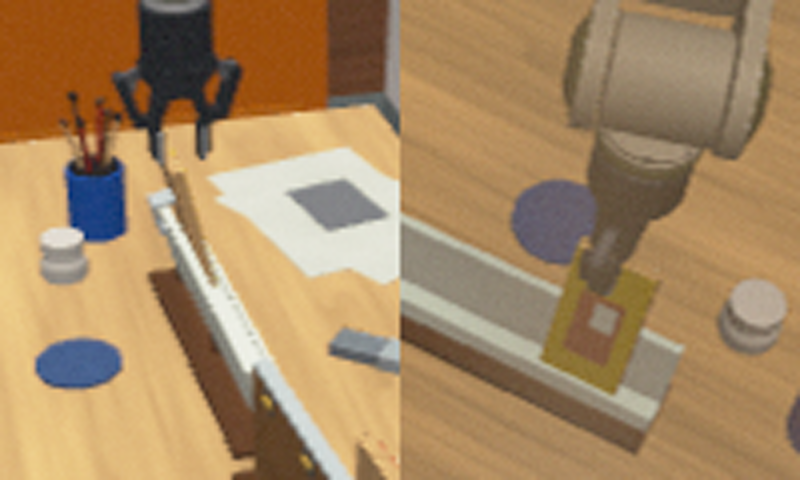

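Yellow leans on the rest, painting outwards. Next is red.

>>> move_arm(series="0 0 -3 0 -0.1;0 0 -7 0 -0.1;0 0 -13 0 0;0 0 -13 0 0")

```text
time_s: 12.72
position: [0.5758, 0.308, 0.2905]
tool_rot: [[-0.047, 0.999, 0.01], [0.999, 0.047, 0.003], [0.003, 0.01, -1.0]]
ft_force: [-0.6, -0.5, -1.3]
grip_width: 0.0429
gripper_force: 0.0
```

Run:
```python
from h import *
to([.6245,-.242,.285],6.5)
```

```text
shift [-55.17   2.25   0.42] turn -3.8
```

>>> move_arm(series="-55.2 2.2 0 -3.8 0;-55.2 2.2 0 -3.8 0;-55.2 2.2 0 -3.8 0;-55.2 2.2 0 -3.8 0;-55.2 2.2 0 -3.8 0;-55.2 2.2 0 -3.8 0;-55.2 2.2 0 -3.8 0;-55.2 2.2 0 -3.8 0")

```text
time_s: 13.72
position: [0.6179, -0.1926, 0.2842]
tool_rot: [[-0.113, 0.994, -0.001], [0.994, 0.113, 0.001], [0.001, -0.001, -1.0]]
ft_force: [1.0, -0.4, 0.4]
grip_width: 0.0426
gripper_force: 0.0
```

>>> move_arm(series="-5.5 0.3 0 0 0;-5.5 0.3 0 0 0;-5.5 0.3 0 0 0;-5.5 0.3 0 0 0")

```text
time_s: 14.22
position: [0.6275, -0.2434, 0.2854]
tool_rot: [[-0.115, 0.993, 0.0], [0.993, 0.115, -0.0], [-0.0, 0.0, -1.0]]
ft_force: [-0.2, -0.6, -0.0]
grip_width: 0.043
gripper_force: 0.0
```

Run:
```python
from h import *
np.set_printoptions(precision=4,suppress=True)
to([.6245,-.244,.142],6.5)
w=cam('wrist'); cv2.imwrite('pics/w3.png',w['pixels'])
for c in((.6033,-.055),(.6245,-.244)): print(proj(w,[[c[0]+a*.994-b*.112,c[1]+a*.112+b*.994,.175] for a in(-.007,.007) for b in(-.036,.036)]))
print(observe()['position'])
```

```text
shift [-0.02 -0.3  14.34] turn 0.1
[[ 306.2161   -6.6129]
 [ 305.1668 -128.1423]
 [ 324.6972   -6.5278]
 [ 325.6029 -128.0362]]
[[308.1162 225.0764]
 [307.4532 149.2413]
 [322.8702 225.1279]
 [323.4271 149.3029]]
[ 0.6275 -0.2434  0.2855]
```

View pics/w3.png

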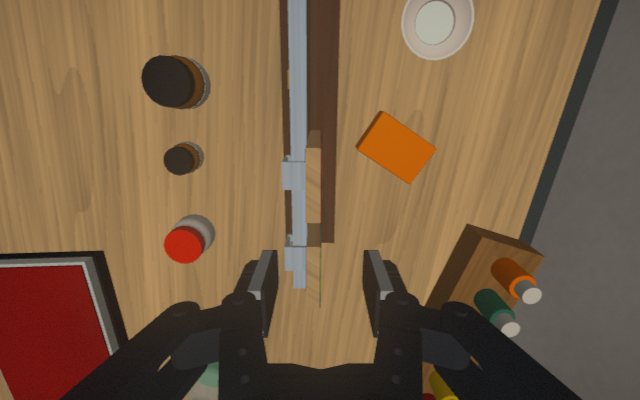

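In w3 the red top is at x 306–321, rows 149–223, about 1.5 mm behind the prediction. Green is behind it at rows 248–306.

>>> move_arm(series="0 -0.45 4 0 0;0 -0.45 8 0 0;0 -0.45 11 0 0;0 -0.45 13 0 -0.1;0 -0.45 14.3 0 -0.2;0 -0.45 14.3 0 -0.3;0 -0.45 14.3 0 -0.4;0 -0.45 14.3 0 -0.5")

```text
time_s: 15.28
position: [0.6232, -0.2455, 0.1431]
tool_rot: [[-0.114, 0.994, 0.001], [0.994, 0.114, -0.001], [-0.001, 0.001, -1.0]]
ft_force: [0.3, 0.8, 0.1]
grip_width: 0.0213
gripper_force: 0.0
```

>>> move_arm(series="0 0 0 0 -0.7;0 0 0 0 -1;0 0 0 0 -1;0 0 0 0 -1;0 0 0 0 -1", force=60)

```text
time_s: 15.9
position: [0.6231, -0.2455, 0.1431]
tool_rot: [[-0.113, 0.994, 0.001], [0.994, 0.113, -0.001], [-0.001, 0.001, -1.0]]
ft_force: [-0.5, 0.3, 4.9]
grip_width: 0.0119
gripper_force: 60.2
```

>>> move_arm(series="0 0 -0.8 0 -1;0 0 -1.6 0 -1;0 0 -2.4 0 -1;0 0 -4 0 -1;0 0 -6 0 -1;0 0 -9 0 -1;0 0 -12 0 -1;0 0 -12 0 -1")

```text
time_s: 16.9
position: [0.6237, -0.2456, 0.2656]
tool_rot: [[-0.114, 0.993, 0.006], [0.994, 0.114, -0.003], [-0.004, 0.006, -1.0]]
ft_force: [0.1, -0.4, -2.3]
grip_width: 0.0117
gripper_force: 60.1
```

Run:
```python
from h import *
np.set_printoptions(precision=4,suppress=True)
print(observe()['ft_force'])
to([.6029,.200,.262],2.7)
for n in('scene','side'):
  cam(n);print([(np.array(r['point']),r['score']) for t in('panel_red','jar') for r in spotter.mark_of(t,n)[:2]])
```

```text
[ 0.0994 -0.3889 -2.3412]
shift [44.51  3.    0.19] turn 3.8
[(array([ 0.6226, -0.242 ,  0.1458]), 0.67), (array([ 0.4405, -0.1679, -0.0015]), 0.67), (array([ 0.4417, -0.266 ,  0.0016]), 0.47)]
[(array([ 0.6222, -0.2468,  0.141 ]), 0.69), (array([ 0.6068, -0.2436,  0.2476]), 0.52), (array([ 0.4413, -0.1673, -0.0042]), 0.83), (array([ 0.4411, -0.2645, -0.0022]), 0.7)]
```

>>> move_arm(series="6 0.4 0 1 -1;12 0.8 0 2 -1;18 1.2 0 3 -1;24 1.6 0 3.8 -1;30 2 0 3.8 -1;36 2.5 0 3.8 -1;41.5 2.9 0 3.8 -1;44.5 3.1 0 3.8 -1")

```text
time_s: 18.2
position: [0.6024, 0.2031, 0.2615]
tool_rot: [[-0.05, 0.999, -0.001], [0.999, 0.05, 0.0], [0.0, -0.001, -1.0]]
ft_force: [-0.9, -0.6, -2.0]
grip_width: 0.0118
gripper_force: 60.1
```

Run:
```python
from h import *
to([.604,.200,.163],2.7)
```

```text
shift [-0.32  0.15  9.85] turn 0.2
```

>>> move_arm(series="-0.1 0.15 3 0 -1;-0.1 0.15 5 0 -1;-0.1 0.15 7 0 -1;-0.1 0.15 8.5 0 -1;-0.1 0.15 9.4 0 -1;-0.1 0.15 9.9 0 -1;-0.1 0.15 10.3 0 -1;-0.1 0.15 10.3 0 -1")

```text
time_s: 19.2
position: [0.6047, 0.1994, 0.1592]
tool_rot: [[-0.047, 0.999, 0.0], [0.999, 0.047, 0.0], [-0.0, 0.0, -1.0]]
ft_force: [0.3, 0.7, -1.0]
grip_width: 0.0116
gripper_force: 60.1
```

>>> move_arm(series="0 0 0.1 0 -1;0 0 0.2 0 -1;0 0 0.3 0 -1;0 0 0.3 0 -1")

```text
time_s: 19.7
position: [0.6053, 0.1994, 0.1575]
tool_rot: [[-0.047, 0.999, 0.003], [0.999, 0.047, 0.0], [0.0, 0.003, -1.0]]
ft_force: [-0.2, -0.2, 5.4]
grip_width: 0.0116
gripper_force: 60.9
```

Contact as before (5.4 N), so I release it the same way.

>>> move_arm(series="0 0 0 0 -0.6;0 0 0 0 -0.4;0 0 0 0 -0.3;0 -0.5 0 0 -0.3;0 -1 0 0 -0.3;0 -1.5 0 0 -0.3;0 -2 0 0 -0.2;0 -2.4 0 0 -0.1")

```text
time_s: 20.7
position: [0.5804, 0.1982, 0.1562]
tool_rot: [[-0.047, 0.999, 0.0], [0.999, 0.047, 0.0], [0.0, 0.0, -1.0]]
ft_force: [-0.0, -0.4, 0.4]
grip_width: 0.0383
gripper_force: 0.0
```

>>> move_arm(series="0 0 0 0 -0.1;0 0 -2 0 -0.1;0 0 -6 0 -0.1;0 0 -11 0 0;0 0 -13 0 0;0 0 -13 0 0")

```text
time_s: 21.45
position: [0.5812, 0.1983, 0.2874]
tool_rot: [[-0.047, 0.999, 0.003], [0.999, 0.047, 0.0], [0.0, 0.003, -1.0]]
ft_force: [0.2, 0.5, -0.3]
grip_width: 0.0429
gripper_force: 0.0
```

Run:
```python
from h import *
np.set_printoptions(precision=4,suppress=True)
to([.6335,-.338,.286],6.5)
w=cam('wrist');print('red',[(np.array(r['point']),r['score']) for t in('panel_red','panel_red_hanger','panel_yellow') for r in spotter.mark_of(t,'wrist')[:1]])
```

```text
shift [-53.82   2.68   0.14] turn -3.8
red [(array([0.6056, 0.1998, 0.0374]), 0.59), (array([0.5483, 0.1974, 0.1325]), 0.91), (array([0.5967, 0.3091, 0.0323]), 0.57)]
```

>>> move_arm(series="-53.8 2.7 0 -3.8 0;-53.8 2.7 0 -3.8 0;-53.8 2.7 0 -3.8 0;-53.8 2.7 0 -3.8 0;-53.8 2.7 0 -3.8 0;-53.8 2.7 0 -3.8 0;-53.8 2.7 0 -3.8 0;-53.8 2.7 0 -3.8 0")

```text
time_s: 22.65
position: [0.6292, -0.3013, 0.2849]
tool_rot: [[-0.114, 0.994, -0.001], [0.994, 0.114, 0.001], [0.001, -0.001, -1.0]]
ft_force: [1.3, -0.3, 0.3]
grip_width: 0.0428
gripper_force: 0.0
```

Run:
```python
from h import *
to([.6335,-.338,.286],6.5)
```

```text
shift [-3.69  0.01 -0.11] turn 0.0
```

>>> move_arm(series="-4 0 0 0 0;-4 0 0 0 0;-4 0 0 0 0")

```text
time_s: 23.02
position: [0.634, -0.3386, 0.2853]
tool_rot: [[-0.114, 0.993, -0.001], [0.993, 0.114, 0.001], [0.001, -0.001, -1.0]]
ft_force: [-0.3, -0.0, 0.8]
grip_width: 0.0428
gripper_force: 0.0
```

Run:
```python
from h import *
np.set_printoptions(precision=4,suppress=True)
to([.6335,-.338,.142],6.5)
w=cam('wrist'); im=w['pixels']
p=proj(w,[[.6335+a*.994-b*.112,-.338+a*.112+b*.994,.175] for a in(-.007,.007) for b in(-.036,.036)]);print(p)
c=im[130:250,270:370].copy(); 
cv2.imwrite('pics/w4.png',cv2.resize(c,None,fx=5,fy=5,interpolation=cv2.INTER_NEAREST))
```

```text
shift [ 0.04 -0.03 14.33] turn 0.0
[[310.9672 224.4235]
 [310.4345 148.4154]
 [325.7399 224.464 ]
 [326.4255 148.4592]]
```

View pics/w4.png

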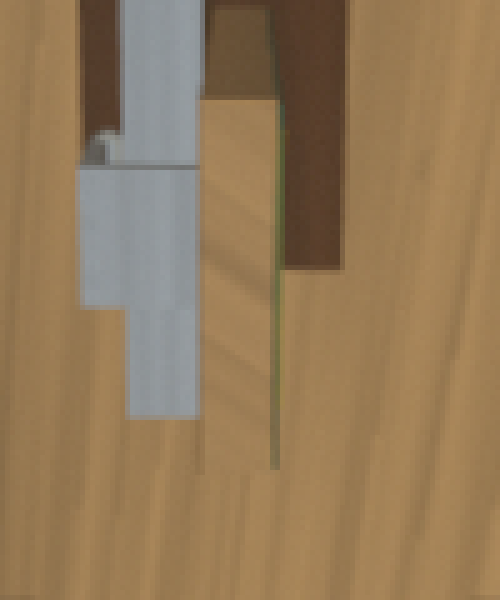

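The green panel's top (crop (200–280, 98–470)) matches the predicted grasp.

>>> move_arm(series="0 0 4 0 0;0 0 8 0 0;0 0 11 0 0;0 0 13 0 -0.1;0 0 14.3 0 -0.2;0 0 14.3 0 -0.3;0 0 14.3 0 -0.4;0 0 14.3 0 -0.5")

```text
time_s: 24.08
position: [0.6343, -0.3393, 0.1441]
tool_rot: [[-0.114, 0.994, 0.001], [0.994, 0.114, -0.001], [-0.001, 0.001, -1.0]]
ft_force: [0.8, -0.3, 0.4]
grip_width: 0.0216
gripper_force: 0.0
```

>>> move_arm(series="0 0 0 0 -0.7;0 0 0 0 -1;0 0 0 0 -1;0 0 0 0 -1;0 0 0 0 -1", force=60)

```text
time_s: 24.7
position: [0.634, -0.3393, 0.1441]
tool_rot: [[-0.113, 0.994, 0.001], [0.994, 0.113, -0.001], [-0.001, 0.001, -1.0]]
ft_force: [-1.8, 0.6, 5.4]
grip_width: 0.0118
gripper_force: 59.2
```

>>> move_arm(series="0 0 -0.8 0 -1;0 0 -1.6 0 -1;0 0 -2.4 0 -1;0 0 -4 0 -1;0 0 -6 0 -1;0 0 -9 0 -1;0 0 -12 0 -1;0 0 -12 0 -1")

```text
time_s: 25.7
position: [0.6349, -0.3394, 0.2661]
tool_rot: [[-0.114, 0.993, 0.005], [0.993, 0.114, -0.004], [-0.004, 0.005, -1.0]]
ft_force: [0.8, -0.6, -3.0]
grip_width: 0.012
gripper_force: 60.4
```

Run:
```python
from h import *
np.set_printoptions(precision=4,suppress=True)
to([.609,.091,.262],2.7)
for n in('scene','side'):
  cam(n);print([(np.array(r['point']),r['score']) for t in('panel_green',) for r in spotter.mark_of(t,n)[:2]])
```

```text
shift [43.05  2.33  0.24] turn 3.8
[(array([ 0.6308, -0.3395,  0.1484]), 0.95)]
[(array([ 0.6283, -0.3335,  0.1404]), 0.89), (array([ 0.4418,  0.2174, -0.0001]), 0.33)]
```

>>> move_arm(series="6 0.3 0 1 -1;12 0.7 0 2 -1;18 1 0 3 -1;24 1.4 0 3.8 -1;30 1.7 0 3.8 -1;36 2 0 3.8 -1;40.5 2.3 0 3.8 -1;43 2.4 0 3.8 -1")

```text
time_s: 26.9
position: [0.6082, 0.0933, 0.262]
tool_rot: [[-0.05, 0.999, -0.002], [0.999, 0.05, 0.0], [0.0, -0.002, -1.0]]
ft_force: [0.3, -0.2, -1.5]
grip_width: 0.0115
gripper_force: 60.4
```

Run:
```python
from h import *
to([.609,.091,.160],2.7)
```

```text
shift [-0.24  0.08 10.2 ] turn 0.1
```

>>> move_arm(series="-0.1 0.1 3 0 -1;-0.1 0.1 5 0 -1;-0.1 0.1 7 0 -1;-0.1 0.1 8.5 0 -1;-0.1 0.1 9.4 0 -1;-0.1 0.1 9.8 0 -1;-0.1 0.1 10.2 0 -1;-0.1 0.1 10.2 0 -1")

```text
time_s: 27.9
position: [0.6101, 0.0899, 0.1612]
tool_rot: [[-0.047, 0.999, 0.0], [0.999, 0.047, 0.0], [-0.0, 0.0, -1.0]]
ft_force: [-0.3, 0.4, -2.6]
grip_width: 0.0112
gripper_force: 60.4
```

>>> move_arm(series="0 0 0.1 0 -1;0 0 0.2 0 -1;0 0 0.3 0 -1;0 0 0.3 0 -1")

```text
time_s: 28.4
position: [0.6103, 0.0899, 0.1586]
tool_rot: [[-0.047, 0.999, 0.001], [0.999, 0.047, -0.0], [-0.0, 0.001, -1.0]]
ft_force: [-0.7, -0.1, 1.2]
grip_width: 0.0113
gripper_force: 60.8
```

>>> move_arm(series="0 0 0.1 0 -1;0 0 0.1 0 -1;0 0 0.1 0 -0.6;0 0 0.1 0 -0.4;0 0 0.1 0 -0.3;0 -0.5 0.1 0 -0.3;0 -1 0.1 0 -0.3;0 -1.5 0.1 0 -0.3")

```text
time_s: 29.4
position: [0.5946, 0.0892, 0.1571]
tool_rot: [[-0.047, 0.999, -0.0], [0.999, 0.047, -0.0], [-0.0, -0.0, -1.0]]
ft_force: [-1.0, 0.2, -0.8]
grip_width: 0.0298
gripper_force: 0.1
```

>>> move_arm(series="0 -0.5 0 0 -0.2;0 -0.9 0 0 -0.1;0 -0.9 0 0 -0.1;0 -0.9 -2 0 -0.1;0 -0.9 -6 0 -0.1;0 -0.9 -11 0 0;0 -0.9 -13 0 0;0 -0.9 -13 0 0")

```text
time_s: 30.4
position: [0.5866, 0.0887, 0.2883]
tool_rot: [[-0.047, 0.999, 0.003], [0.999, 0.047, -0.0], [-0.0, 0.003, -1.0]]
ft_force: [-0.1, 0.1, 0.0]
grip_width: 0.0427
gripper_force: 0.0
```

Run:
```python
from h import *
np.set_printoptions(precision=4,suppress=True)
for n in('wrist','scene','side'):
  d=cam(n)
  if n!='wrist': cv2.imwrite(f'pics/{n}2.png',d['pixels'])
  for t in('panel_green','panel_red','panel_yellow','jar','coaster'):print(n,t,[(np.array(r['point']),round(r['score'],2)) for r in spotter.mark_of(t,n)[:2]])
a=cv2.imread('pics/side2.png')[110:310,220:380];b=cv2.imread('pics/scene2.png')[130:290,280:460]
cv2.imwrite('pics/v3.png',np.hstack([cv2.resize(a,(400,500)),cv2.resize(b,(400,356)).copy() if 0 else cv2.copyMakeBorder(cv2.resize(b,(400,356)),0,144,0,0,cv2.BORDER_CONSTANT)]))
```

```text
wrist panel_green [(array([0.6073, 0.0904, 0.0396]), 0.6)]
wrist panel_red [(array([0.6055, 0.2019, 0.0382]), 0.66)]
wrist panel_yellow [(array([0.5487, 0.1995, 0.1332]), 0.27)]
wrist jar [(array([0.547 , 0.1974, 0.1341]), 0.18)]
wrist coaster [(array([ 0.4365,  0.2158, -0.0005]), 0.57)]
scene panel_green [(array([0.6033, 0.0881, 0.0375]), 0.92)]
scene panel_red [(array([0.602 , 0.2044, 0.0387]), 0.71)]
scene panel_yellow [(array([ 0.45  , -0.3844,  0.0018]), 0.68), (array([0.5962, 0.3093, 0.0407]), 0.64)]
scene jar [(array([ 0.4664, -0.1846,  0.0004]), 0.74), (array([ 0.4427, -0.2669, -0.0017]), 0.63)]
scene coaster [(array([0.4381, 0.2179, 0.0029]), 0.67)]
side panel_green [(array([0.6086, 0.0941, 0.0365]), 0.56)]
side panel_red []
side panel_yellow []
side jar [(array([ 0.4678, -0.1843, -0.0069]), 0.94), (array([ 0.4422, -0.2657, -0.0012]), 0.45)]
side coaster [(array([ 0.4389,  0.2198, -0.0011]), 0.55)]
```

View pics/v3.png

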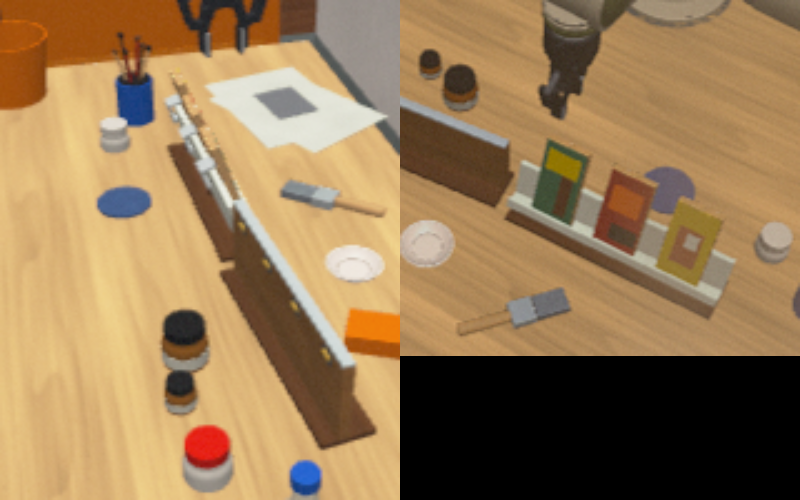

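All three panels lean in place. The jar has been knocked to about (0.467, -0.184), so I go there with the gripper open.

```bash
python3 -c "
from h import *
to([.469,-.185,.24],2.7)"
```

```text
shift [-26.79 -12.99   4.71] turn 0.0
```

>>> move_arm(series="-26.8 -13 0 0 1;-26.8 -13 0 0 1;-26.8 -13 0 0 1;-26.8 -13 0 0 1;-26.8 -13 0 0 1;-26.8 -13 4.7 0 1;-26.8 -13 4.7 0 1;-26.8 -13 4.7 0 1")

```text
time_s: 32.3
position: [0.4696, -0.1851, 0.2417]
tool_rot: [[-0.048, 0.999, 0.002], [0.999, 0.048, -0.001], [-0.001, 0.002, -1.0]]
ft_force: [0.0, 0.0, 0.2]
grip_width: 0.0849
gripper_force: 0.0
```

Run:
```python
from h import *
np.set_printoptions(precision=4,suppress=True)
w=cam('wrist'); print(observe()['position'])
print([(np.array(r['point']),round(r['score'],2)) for r in spotter.mark_of('jar','wrist')])
r=spotter.cut_out('jar','wrist')
for k in r[:3]:
    ys,xs=np.nonzero(k['pixels']);print(k['score'],len(xs),xs.min(),xs.max(),ys.min(),ys.max())
im=w['pixels'].copy()
cv2.imwrite('pics/w5.png',im)
for c in((.468,-.185),):
  for z,rr in((.065,.032),(0,.032)):
    p=proj(w,[[c[0]+rr*np.cos(k),c[1]+rr*np.sin(k),z] for k in np.linspace(0,6.28,40)]);print(z,p.min(0),p.max(0))
```

```text
[ 0.4698 -0.1851  0.2419]
[(array([ 0.4617, -0.1849,  0.0015]), 0.93), (array([ 0.444 , -0.269 ,  0.0032]), 0.87), (array([ 0.7477, -0.0591, -0.0002]), 0.43)]
0.94 1005 280 311 204 242
0.8 2447 289 341 137 195
0.065 [288.4832 142.3468] [345.9719 198.5987]
0 [293.1013 134.9145] [342.0232 183.3369]
```

View pics/w5.png

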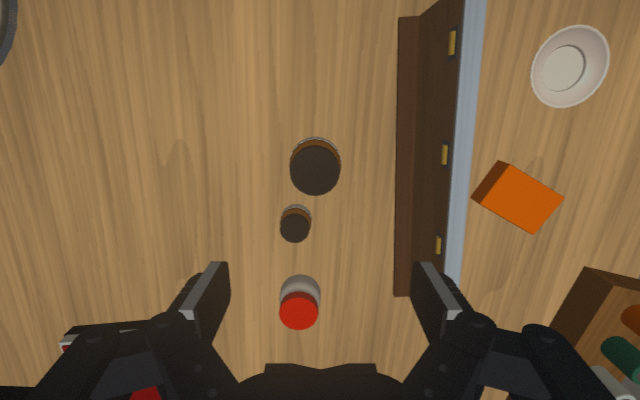

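w5 shows the jar's lid at (315,167), so its centre is at about (0.4655, -0.185). The small jar at (295,223) stays clear of the fingers.

>>> move_arm(series="0 -0.4 5 0 1;0 -0.4 10 0 1;0 -0.4 14 0 1;0 -0.4 17 0 1;0 -0.4 20 0 1;0 -0.4 22.3 0 1;0 -0.4 22.3 0 1;0 -0.4 22.3 0 1", force=40)

```text
time_s: 33.45
position: [0.4658, -0.1857, 0.0183]
tool_rot: [[-0.048, 0.999, 0.002], [0.999, 0.048, -0.001], [-0.001, 0.002, -1.0]]
ft_force: [0.3, -0.3, 0.3]
grip_width: 0.0854
gripper_force: 0.0
```

>>> move_arm(series="0 0 0 0 0.7;0 0 0 0 0.5;0 0 0 0 0.3;0 0 0 0 0.2;0 0 0 0 0.2", force=40)

```text
time_s: 34.08
position: [0.465, -0.1854, 0.0179]
tool_rot: [[-0.048, 0.999, 0.001], [0.999, 0.048, -0.001], [-0.001, 0.001, -1.0]]
ft_force: [-2.4, 0.7, 7.2]
grip_width: 0.0552
gripper_force: 40.9
```

>>> move_arm(series="0 0 -1 0 0;0 0 -3 0 0;0 0 -6 0 0;0 0 -10 0 0;0 0 -10 0 0;0 0 -10 0 0", force=50)

```text
time_s: 34.83
position: [0.4643, -0.1849, 0.1163]
tool_rot: [[-0.047, 0.999, -0.001], [0.999, 0.047, 0.001], [0.001, -0.001, -1.0]]
ft_force: [-0.3, -0.8, -2.8]
grip_width: 0.0547
gripper_force: 54.1
```

Run:
```python
from h import *
np.set_printoptions(precision=4,suppress=True)
s=observe();print(s['position'],s['ft_force'],s['grip_width'])
for n in('wrist','side'):
    w=cam(n);print(n,[(np.array(r['point']),round(r['score'],2)) for r in spotter.mark_of('jar',n)])
    for k in spotter.cut_out('jar',n)[:2]:
        ys,xs=np.nonzero(k['pixels']);print(round(k['score'],2),len(xs),xs.min(),xs.max(),ys.min(),ys.max())
cv2.imwrite('pics/s6.png',cv2.resize(w['pixels'][130:280,210:360],None,fx=3,fy=3,interpolation=cv2.INTER_CUBIC))
to([.4375,.218,.118],2.7)
```

```text
[ 0.4643 -0.1849  0.1163] [-0.3187 -0.7711 -2.8457] 0.054722660060813416
wrist [(array([ 0.463 , -0.1847,  0.0997]), 0.88)]
0.85 15341 259 382 184 338
side [(array([ 0.4633, -0.1809,  0.0962]), 0.91), (array([ 0.4408, -0.2663, -0.0019]), 0.56), (array([0.5943, 0.1964, 0.0322]), 0.37)]
0.9 476 283 303 210 236
0.68 204 286 298 258 275
shift [40.4  -0.81 -0.12] turn 0.0
```

View pics/s6.png

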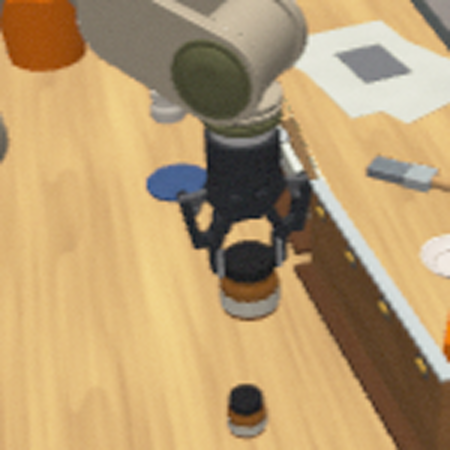

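>>> move_arm(series="5 -0.1 0 0 0;10 -0.1 0 0 0;15 -0.2 0 0 0;20 -0.3 0 0 0;25 -0.4 0 0 0;30 -0.5 0 0 0;36 -0.6 0 0 0;40.3 -0.6 0 0 0")

```text
time_s: 36.12
position: [0.4393, 0.2191, 0.1169]
tool_rot: [[-0.049, 0.999, -0.0], [0.999, 0.049, 0.0], [0.0, -0.0, -1.0]]
ft_force: [0.9, -0.9, -3.0]
grip_width: 0.0549
gripper_force: 53.9
```

>>> move_arm(series="0 0 3 0 0;0 0 5 0 0;0 0 7 0 0;0 0 8 0 0;0 0 8.5 0 0;0 0 8.8 0 0")

```text
time_s: 36.88
position: [0.4401, 0.217, 0.0293]
tool_rot: [[-0.047, 0.999, 0.001], [0.999, 0.047, 0.0], [0.0, 0.001, -1.0]]
ft_force: [-1.0, 0.2, -3.9]
grip_width: 0.0547
gripper_force: 53.9
```

Run:
```python
from h import *
np.set_printoptions(precision=4,suppress=True)
s=observe();print(s['position'],s['ft_force'],s['grip_width'])
for n in('wrist','side','scene'):
    w=cam(n);print(n,[(t,np.array(r['point']),round(r['score'],2)) for t in('jar','coaster') for r in spotter.mark_of(t,n)[:2]])
    for k in spotter.cut_out('coaster',n)[:1]:
        ys,xs=np.nonzero(k['pixels']);print('coaster',round(k['score'],2),len(xs),xs.min(),xs.max(),ys.min(),ys.max())
        p=proj(w,[[.4395+.047*np.cos(k),.217+.047*np.sin(k),.004] for k in np.linspace(0,6.28,40)]);print(p.min(0),p.max(0))
```

```text
[0.4401 0.217  0.0293] [-0.9861  0.2378 -3.8745] 0.05469367121125584
wrist [('jar', array([0.4382, 0.2188, 0.0133]), 0.77)]
coaster 0.72 5834 248 390 151 250
[245.7051 153.9437] [388.8646 286.4683]
side [('jar', array([ 0.4413, -0.265 , -0.0016]), 0.69), ('jar', array([0.5566, 0.0855, 0.1342]), 0.63), ('coaster', array([ 0.4414,  0.2208, -0.0001]), 0.42), ('coaster', array([0.5537, 0.2006, 0.1343]), 0.37)]
coaster 0.24 203 299 315 160 189
[257.7534 184.4887] [280.0361 196.6   ]
scene [('jar', array([0.4413, 0.2191, 0.0107]), 0.64), ('jar', array([ 0.4375, -0.2672, -0.0001]), 0.53), ('coaster', array([0.4394, 0.2161, 0.0012]), 0.68)]
coaster 0.63 70 394 412 212 225
[387.047  205.1218] [412.1128 226.1067]
```

>>> move_arm(series="0 0 0.3 0 0;0 0 0.5 0 0;0 0 0.7 0 0;0 0 0.8 0 0;0 0 0.8 0 0")

```text
time_s: 38.1
position: [0.4398, 0.217, 0.022]
tool_rot: [[-0.048, 0.999, 0.001], [0.999, 0.048, 0.0], [0.0, 0.001, -1.0]]
ft_force: [-4.1, -1.2, 9.9]
grip_width: 0.0545
gripper_force: 55.2
```

Contact at the expected height, so I release and rise.

>>> move_arm(series="0 0 0 0 0.4;0 0 0 0 0.7;0 0 0 0 1;0 0 0 0 1;0 0 -3 0 1;0 0 -8 0 1;0 0 -14 0 1;0 0 -20 0 1")

```text
time_s: 39.1
position: [0.4395, 0.2168, 0.2231]
tool_rot: [[-0.047, 0.999, -0.0], [0.999, 0.047, -0.0], [-0.0, -0.0, -1.0]]
ft_force: [0.6, -0.4, 0.4]
grip_width: 0.0855
gripper_force: 0.0
```

>>> move_arm(series="5 -6 0 0 1;5 -10 0 0 1;5 -10 0 0 1")

```text
time_s: 39.48
position: [0.3348, 0.2626, 0.2215]
tool_rot: [[-0.05, 0.999, -0.0], [0.999, 0.05, 0.0], [0.0, -0.0, -1.0]]
ft_force: [0.5, 0.7, 0.5]
grip_width: 0.0852
gripper_force: 0.0
```

Run:
```python
from h import *
np.set_printoptions(precision=4,suppress=True)
for n in('scene','side'):
    w=cam(n); cv2.imwrite(f'pics/{n}9.png',w['pixels'])
    print(n,[(t,np.array(r['point']),round(r['score'],2)) for t in('jar','coaster','panel_green','panel_red','panel_yellow') for r in spotter.mark_of(t,n)[:2]])
a=cv2.imread('pics/side9.png')[110:260,220:370];b=cv2.imread('pics/scene9.png')[160:280,320:460]
cv2.imwrite('pics/v9.png',np.hstack([cv2.resize(a,(400,400)),cv2.resize(b,(400,400))]))
```

```text
scene [('jar', array([ 0.44  , -0.2654, -0.002 ]), 0.68), ('jar', array([0.4404, 0.2169, 0.0022]), 0.52), ('coaster', array([ 0.5036, -0.5665, -0.0041]), 0.54), ('coaster', array([ 0.4367,  0.2147, -0.0008]), 0.53), ('panel_green', array([0.6049, 0.0897, 0.0411]), 0.91), ('panel_green', array([ 0.5037, -0.5661, -0.0014]), 0.63), ('panel_yellow', array([0.5939, 0.3101, 0.0406]), 0.93)]
side [('jar', array([0.4406, 0.2186, 0.0003]), 0.83), ('jar', array([ 0.5882,  0.1948, -0.0039]), 0.74), ('coaster', array([0.4383, 0.2208, 0.0029]), 0.4), ('panel_green', array([0.6079, 0.0926, 0.0363]), 0.5), ('panel_red', array([ 0.7553, -0.0582,  0.0036]), 0.39)]
```

View pics/v9.png

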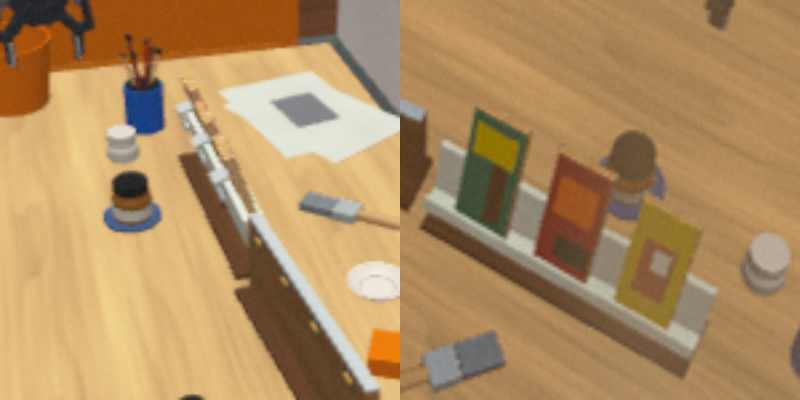

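The jar stands centred on the coaster (left (132,200)) and three panels lean in a row. Handing in.

```bash
python3 -c "
from h import *
print(order.close_job())"
```

```text
the job is handed in; nothing more can be done
None
```

The job is handed in at about 40 s: green, red and yellow panels (blue was absent) lean on the ledge painting outwards, and the amber jar stands upright on the coaster; no verdict was returned.

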